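# Aim the pop-up thermometer at the mug and hold it up at its second stop

### The arm

A 6-joint arm with a two-finger parallel gripper is mounted at the origin on the work surface; the furniture and walls round the work are solid. World frame = base frame: x ahead of the robot, y to its left, z up, the work surface at z = 0. Lengths are in m, angles in rad, forces in N, time in s.
With the tool pointing down it reaches from about 0.25 to 0.775 m from the base axis. Payload 4 kg.
Tool frame: the origin (TCP) lies on the centre line of the jaws, within the pads' length; the fingertips stand 8 mm ahead of it and the grasp point (between the pads) lies 11 mm behind it; y points along the fingers, x is the direction in which the jaws open and shut, and the axes are right-handed (so a half turn about y gives the same grasp; the last joint's range is limited). The gripper opens to 94 mm and grips with 3 to 60 N. Pads are 16 mm wide; open, the fingers measure 119 mm over their backs; the gripper's body (75 mm by 177 mm) begins 78 mm behind the grasp point.
Start: joints at [-1.311, 0.087, 1.371, -0, 1.684, -0.103], TCP at [0.195, -0.514, 0.178] pointing down, gripper open.
Joint ranges: [-3.1, 3.1], [-0.76, 2.03], [0.27, 2.55], [-1.08, 4.22], [0.17, 2.65], [-2.57, 2.57]. Speed limits (rad/s): [2.79, 2.79, 3.14, 3.14, 3.14, 3.14].

### API

Orientations are given as [roll, pitch, yaw] about the fixed x, y, z axes, in that order (R = Rz(yaw) Ry(pitch) Rx(roll)).
In Python, from bench import robot gives the robot as it stands.
- The arm moves only by the tool step_arm, never from a script. Its argument "commands" is a list of rows, each an object with "xyz": the shift along the world's x, y, z in m, a list of three; "twist": the turn, a rotation vector about the world's x, y, z in degrees, a list of three. In form: [{"xyz": [tx, ty, tz], "twist": [ax, ay, az]}, ...]. A call has 1 to 12 rows; each row is the pose to reach, as a shift and turn from the pose commanded when the call began; what a row does not reach only later rows make up. A row lasts 1/12 s, in which the tool goes at most 41.7 mm and 7.16 degrees, less where a joint would pass 70% of its speed; a pose out of reach is approached as far as the arm can. A call with a gripper value outside its range is refused whole. "fingers" is the closure in counts, from 0 (fully open) to 255 (shut), set as the call begins (left out, the last holds). The fingers move at their own pace and stop on an object; the grip force is fixed at half the most. Time passes only in rows, so rows that repeat a pose let the fingers close. It gives the time, the measured TCP pose, the force and the opening at its end, in the units of the state.
- robot.get_obs(): the state, without advancing time (a new reading comes with each control period).
- robot.snapshot(name): name is "side" or "top"; returns (picture, depth): 420x560x3 uint8, red, green, blue; 420x560 float32, m along the optical axis (not along the pixel's ray), 0 where there is no reading.
- robot.camera_info(name): a dict with "fx", "fy", "cx", "cy" (pixels), "k1" (the pictures are not rectified: a ray, as slopes to the right and down, at radius r is drawn at 1 + k1 r^2 times it, then the intrinsics apply), "R" (3x3) and "t" (3): a world point X has camera coordinates R X + t. Camera axes: x right, y down, z forward; pixel columns grow to the right and rows downward; lengths in m; the calibration is good to about 2 mm. A picture is of the moment at which its call begins. camera_info takes no time and is no camera call.
- robot.close_job(): hands the job in, once; it reports no verdict.
The state is a dict: "time": time; "joint_positions": joint angles; "qvel": joint speeds; "joint_torque": joint torques, N m; "tool_pos": TCP position; "ee_rot": TCP orientation; "wrist_force": force on the tool from outside, world axes, zero at the start; "wrist_torque": the same for the moment, N m; "width": finger opening in m.
Only numpy, scipy, OpenCV 4.12 (cv2) and the standard library are available. Lean on these libraries where they do the work, as an engineer would, in place of code of your own. Each camera call takes 0.05 s, during which the arm holds its last target.

### The job

While the infrared thermometer is still down on its stand, take its grey head and turn it until its black nose points at the green mug, keeping it steady there for a second. Then press the red button so that the stem springs up to its first stop, take the head again and pull it straight up to its second stop, as far as it goes. Finish while holding the head up there, still pointing at the mug and with the button released (let go and it would sink back); leave the mug and the red-lidded jar where they stand.

Things in the scene. Friction and masses are not known exactly. Their poses are not given: they have to be found in the camera images.
- stand: White box 164 long, 64 wide, 60 high on a thin black foot, fixed to the worktop. Origin on the worktop under the stem's axis; the box spans -125 to +39 along its own x. The red button stands on its -x end (towards the robot), 98 from the stem axis. A black collar round the stem, 44 wide at its foot, 30 above, reaches 90 above the worktop.
- release_top (a point): Centre of the top of the round red push button (26 across, in a black ring 42 across) on the stand, 82 above the worktop. Pressed straight down it takes 5 N; it springs back.
- release (a joint): Travel of the red button in m: 0 up, 0.006 fully down. The catch of the stem lets go when it is down by about 0.004.
- stem (a joint): How far the steel stem (18 thick) is drawn out, m. 0: down and caught. Once the button is pressed it springs up by itself to about 0.028, the first stop. 0.070: second stop, a hard end. Between the two a spring pulls back with up to 5 N; let go, it sinks to the first stop. At the second stop a green band on the stem shows fully above the collar.
- head: Grey block on the stem, 64 long (its x, -30 to +34), 36 wide (its y) and 44 high (4 to 48 above the origin). Origin on the stem axis at the underside, 91 above the worktop when down. x points out of the face with the black conical nose, which looks obliquely down and reaches to +50; z up. It turns about z against slight friction (0.04 N m), and stays where left.
- mug: Green mug, 86 across and 96 high with a handle, standing loose on the worktop. Origin on the worktop, 16 off the axis of the cup towards the handle.
- mug_mouth (a point): Centre of the mouth of the green mug, on the axis of the cup, 90 above the worktop: what the nose has to point at, seen from above.
- jar: Jar with a red lid, 73 across and 83 high, standing loose on the worktop, origin centre of its underside. It is not the target; leave it alone.
- head_grip (a point): Point inside the grey head on its turning axis, 26 above its underside, midway between its flat sides (36 apart, to be gripped across the head's y). The head can turn 2.2 rad either way from facing the button end of the stand.
Things that resemble listed ones, but are neither listed nor needed, are in the scene too. What is shaped like the stand but blue or orange is not meant.

How it is judged:
On the way, in this order (a step that is already met when the one before it is completed fails the run):
1. the held head, still down, points at the mug, steady for most of a second (value of joint stem below 0.006 m and contact force between the fingers and head above 0.5 N and x of mug_mouth in the frame of head above 0.05 m and y of mug_mouth in the frame of head between -0.025 and 0.025 m and angular speed of head below 0.2 rad/s), for 0.8 s.
2. the red button is pressed (value of joint release above 0.0035 m), for 0.02 s.
3. the head is pulled up to the second stop in the fingers (value of joint stem above 0.065 m and contact force between the fingers and head above 0.5 N), for 0.3 s.
At the end, for the whole second after the job is handed in: The fingers hold the head with the stem at its second stop (within 5 mm) and still; the red button is up; seen from above, the line out of the nose passes within 25 mm of the centre of the green mug; mug and jar stand upright where they were (within 15 mm) (all of step 3 and velocity of joint stem between -0.01 and 0.01 m/s and value of joint release below 0.002 m and x of mug_mouth in the frame of head above 0.05 m and y of mug_mouth in the frame of head between -0.025 and 0.025 m and angle between each of mug, jar's own z axis and vertical below 0.1 rad); the arm keeps its last pose, push and grip.
It fails at once if the mug is shifted by more than 15 mm (distance of mug_mouth from where it was at the start of the episode above 0.015 m).
It fails at once if the jar is shifted by more than 15 mm (distance of jar from where it was at the start of the episode above 0.015 m).
It also fails if it takes over 64 s, if anything falls off the work surface, if the arm or the gripper's body presses on something with over 40 N, if the wrist force passes 120 N, or if a joint passes its speed limit or range.

## Working session

There is one attempt and no reset: what is moved stays moved. The work goes in short steps, Python scripts to look and compute and a tool call to move; the robot and the scene stay as the last step left them, time stands still between calls to the robot, and variables do not carry over. Pictures are saved under pics/ and viewed, and the job is handed in when it is done.

Besides the shell and the picture viewer there is one more tool, called after "Call:" as name([rows], argument=value, ...), one row to a line, values as JSON. step_arm: Moves the arm, as the interface text tells. Its arguments: {"type":"object","properties":{"commands":{"type":"array"},"fingers":{"type":"number"}},"required":["commands"]}

```bash
ls; mkdir -p pics; python3 - <<'E'
from bench import robot
import cv2,numpy as np
o=robot.get_obs(); print({k:np.round(v,3) for k,v in o.items()})
for n in("top","side"):
    p,d=robot.snapshot(n); cv2.imwrite(f"pics/{n}0.png",cv2.cvtColor(p,cv2.COLOR_RGB2BGR)); np.savez(f"{n}0.npz",p=p,d=d); print(n,robot.camera_info(n))
E
```

```text
pics
{'time': np.float64(0.0), 'joint_positions': array([-1.311,  0.088,  1.372, -0.   ,  1.684, -0.103]), 'qvel': array([-0.001,  0.001, -0.   ,  0.001, -0.001,  0.001]), 'joint_torque': array([ 2.0000e-03, -3.4018e+01, -3.0243e+01,  7.2000e-02,  3.3000e-02,
       -0.0000e+00]), 'tool_pos': array([ 0.195, -0.514,  0.177]), 'ee_rot': array([-1.571,  0.002, -1.208]), 'wrist_force': array([-0.986, -0.404, -0.443]), 'wrist_torque': array([-0.009, -0.002,  0.006]), 'width': np.float64(0.094)}
top {'fx': 381.52217430826323, 'fy': 381.52217430826323, 'cx': 278.5852113575734, 'cy': 214.44699057106263, 'k1': -0.034378154268808706, 'R': array([[ 0.00514647, -0.99998576, -0.00140857],
       [-0.99373358, -0.004957  , -0.11166471],
       [ 0.11165614,  0.00197443, -0.99374494]]), 't': array([0.01962944, 0.44809896, 1.09701454])}
side {'fx': 544.0624169491346, 'fy': 544.0624169491346, 'cx': 285.14571805092424, 'cy': 204.23182978224827, 'k1': -0.12391026910371657, 'R': array([[ 0.99948264, -0.03169462, -0.00546827],
       [-0.02253398, -0.56874961, -0.82220198],
       [ 0.02294931,  0.82189983, -0.56916957]]), 't': array([-0.4405492 ,  0.09854366,  1.39405209])}
```

View pics/top0.png

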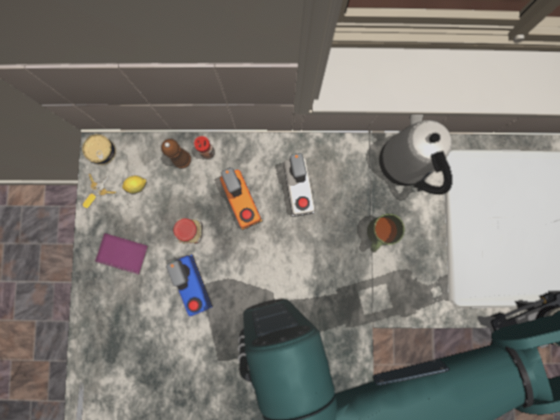

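View pics/side0.png

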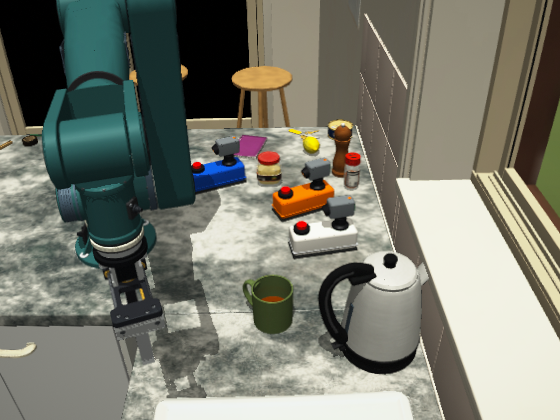

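The top view has three stands: blue (190,287), orange (240,198) and white (300,185). The white one is meant, since the other colours are excluded. The green mug is at (388,230), with the kettle near it at (418,155). The jar with the broad red lid is at (186,230), and a smaller red shaker is at (203,147). Next I measure and take enlarged crops.

```bash
cat > h.py <<'E'
import cv2,numpy as np
from bench import robot
class Cam:
    def __init__(s,n):
        c=robot.camera_info(n); s.K=np.array([[c['fx'],0,c['cx']],[0,c['fy'],c['cy']],[0,0,1]]); s.D=np.array([c['k1'],0,0,0]); s.R=np.array(c['R']); s.t=np.array(c['t'])
        s.C=-s.R.T@s.t
    def ray(s,uv):
        u=cv2.undistortPoints(np.array(uv,float).reshape(-1,1,2),s.K,s.D).reshape(-1,2)
        return np.c_[u,np.ones(len(u))]@s.R
    def plane(s,uv,z):
        r=s.ray(uv); return s.C+r*((z-s.C[2])/r[:,2])[:,None]
    def pts(s,d):
        v,u=np.mgrid[:d.shape[0],:d.shape[1]]
        r=s.ray(np.c_[u.ravel(),v.ravel()]); return (s.C+r*d.ravel()[:,None]).reshape(*d.shape,3)
    def proj(s,X):
        return cv2.projectPoints(np.array(X,float).reshape(-1,1,3),cv2.Rodrigues(s.R)[0],s.t,s.K,s.D)[0].reshape(-1,2)
E
python3 - <<'E'
from h import *
a=np.load('top0.npz');p,d=a['p'],a['d'];c=Cam('top');P=c.pts(d)
b=np.load('side0.npz');ps,ds=b['p'],b['d'];cs=Cam('side');S=cs.pts(ds)
def rep(n,P,m):
    q=P[m]; print(n,m.sum(),'med',np.round(np.median(q,0),4),'min',np.round(q.min(0),3),'max',np.round(q.max(0),3))
hsv=cv2.cvtColor(p,cv2.COLOR_RGB2HSV);hs=cv2.cvtColor(ps,cv2.COLOR_RGB2HSV)
def box(h,x0,x1,y0,y1):
    m=np.zeros(h.shape[:2],bool);m[y0:y1,x0:x1]=1;return m
red=lambda h:((h[...,0]<8)|(h[...,0]>172))&(h[...,1]>150)&(h[...,2]>70)
m=red(hsv)&box(hsv,290,316,192,215);rep('btn top',P,m);uv=np.argwhere(m)[:,::-1].mean(0);print(uv,c.plane(uv,.082))
m=red(hs)&box(hs,288,316,215,240);rep('btn side',S,m)
m=(P[...,2]>.125)&(P[...,2]<.16)&box(hsv,280,320,145,190);rep('head top',P,m)
uv=np.argwhere(m)[:,::-1].astype(np.float32);print(cv2.minAreaRect(P[m][:,:2].astype(np.float32)))
m=(S[...,2]>.13)&(S[...,2]<.16)&box(hs,320,365,190,225);rep('head side',S,m);print(cv2.minAreaRect(S[m][:,:2].astype(np.float32)))
m=(P[...,2]>.045)&(P[...,2]<.068)&box(hsv,275,330,140,225);rep('box',P,m);r=cv2.minAreaRect(P[m][:,:2].astype(np.float32));print(r)
m=(P[...,2]>.085)&(P[...,2]<.11)&box(hsv,360,415,205,260);rep('mug rim',P,m);print(cv2.minEnclosingCircle(P[m][:,:2].astype(np.float32)))
m=(S[...,2]>.085)&(S[...,2]<.11)&box(hs,235,305,265,335);rep('mug rim side',S,m);print(cv2.minAreaRect(S[m][:,:2].astype(np.float32)),cv2.minEnclosingCircle(S[m][:,:2].astype(np.float32)))
m=red(hsv)&box(hsv,170,203,215,245);rep('jar',P,m)
m=(P[...,2]>.03)&(P[...,2]<.6)&box(hsv,370,460,110,200);rep('kettle',P,m)
cr=np.hstack([cv2.resize(p[130:260,270:430],None,fx=4,fy=4,interpolation=cv2.INTER_CUBIC)]);cv2.imwrite('pics/ct.png',cr[...,::-1])
cr=cv2.resize(ps[180:340,230:390],None,fx=3.5,fy=3.5,interpolation=cv2.INTER_CUBIC);cv2.imwrite('pics/cs.png',cr[...,::-1])
E
```

```text
btn top 57 med [ 0.4772 -0.0439  0.081 ] min [ 0.465 -0.055  0.077] max [ 0.489 -0.035  0.086]
[302.47368421 202.07017544] [[ 0.47682787 -0.04495802  0.082     ]]
btn side 82 med [ 0.4782 -0.0507  0.0804] min [ 4.110e-01 -1.104e+00 -1.000e-03] max [0.491 0.076 0.872]
head top 338 med [ 0.5668 -0.0297  0.1383] min [ 0.527 -0.052  0.125] max [ 0.603 -0.008  0.143]
((0.5653920769691467, -0.030323892831802368), (0.07589929550886154, 0.03654736652970314), 11.97434139251709)
head side 282 med [ 0.573  -0.0385  0.1378] min [ 0.536 -0.054  0.13 ] max [ 0.608 -0.01   0.143]
((0.5710541605949402, -0.03446497023105621), (0.07155270129442215, 0.03829212114214897), 10.436233520507812)
box 726 med [ 0.5172 -0.0307  0.0586] min [ 0.446 -0.077  0.045] max [0.614 0.007 0.068]
((0.5305996537208557, -0.036217790096998215), (0.163576140999794, 0.06449984014034271), 9.699666976928711)
mug rim 210 med [ 0.3877 -0.2683  0.0925] min [ 0.347 -0.325  0.085] max [ 0.443 -0.24   0.099]
((0.3920406997203827, -0.2777545154094696), 0.05500512570142746)
mug rim side 434 med [ 0.4007 -0.2817  0.0917] min [ 0.351 -0.328  0.085] max [ 0.449 -0.24   0.099]
((0.40419554710388184, -0.28109973669052124), (0.08664217591285706, 0.09280005097389221), 16.504573822021484) ((0.39583176374435425, -0.28009775280952454), 0.05328090116381645)
  return _methods._mean(a, axis=axis, dtype=dtype,
  ret = um.true_divide(
Traceback (most recent call last):
ValueError: zero-size array to reduction operation minimum which has no identity
```

```bash
python3 - <<'E'
from h import *
a=np.load('top0.npz');p,d=a['p'],a['d'];c=Cam('top');P=c.pts(d)
b=np.load('side0.npz');ps,ds=b['p'],b['d'];cs=Cam('side');S=cs.pts(ds)
cr=cv2.resize(p[130:260,270:430],None,fx=4.5,fy=4.5,interpolation=cv2.INTER_CUBIC);cv2.imwrite('pics/ct.png',cr[...,::-1])
cr=cv2.resize(ps[180:340,230:390],None,fx=3.7,fy=3.7,interpolation=cv2.INTER_CUBIC);cv2.imwrite('pics/cs.png',cr[...,::-1])
from scipy.optimize import least_squares
for n,PP,(x0,x1,y0,y1) in(('top',P,(360,415,205,260)),('side',S,(235,305,265,335))):
    m=np.zeros(PP.shape[:2],bool);m[y0:y1,x0:x1]=1
    q=PP[m&(PP[...,2]>.09)&(PP[...,2]<.102)]
    r=least_squares(lambda w:np.hypot(*(q[:,:2]-w).T)-.041,q[:,:2].mean(0),loss='soft_l1',f_scale=.003);print(n,r.x,len(q))
    print(np.round(q[:,:2].min(0),3),np.round(q[:,:2].max(0),3))
m=(P[...,2]>.07)&(P[...,2]<.1);m[:, :170]=0;m[:,205:]=0;m[:215]=0;m[250:]=0
print('jar',np.median(P[m],0))
for lab,(x0,x1,y0,y1) in {'kettle':(375,455,115,205)}.items():
    q=P[y0:y1,x0:x1].reshape(-1,3);q=q[(q[:,2]>.05)&(q[:,2]<.5)];print(lab,q.min(0),q.max(0))
E
```

```text
top [ 0.40216302 -0.28282142] 141
[ 0.357 -0.325] [ 0.443 -0.24 ]
side [ 0.40523826 -0.2844525 ] 277
[ 0.351 -0.328] [ 0.449 -0.24 ]
jar [0.39714874 0.28283019 0.08237782]
kettle [ 0.48545304 -0.49448741  0.05019752] [ 0.71616547 -0.24250156  0.24632787]
```

View pics/ct.png

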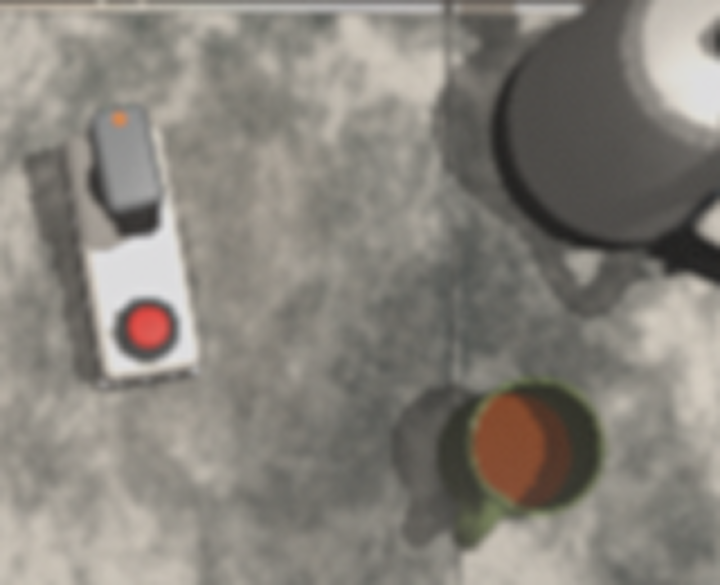

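View pics/cs.png

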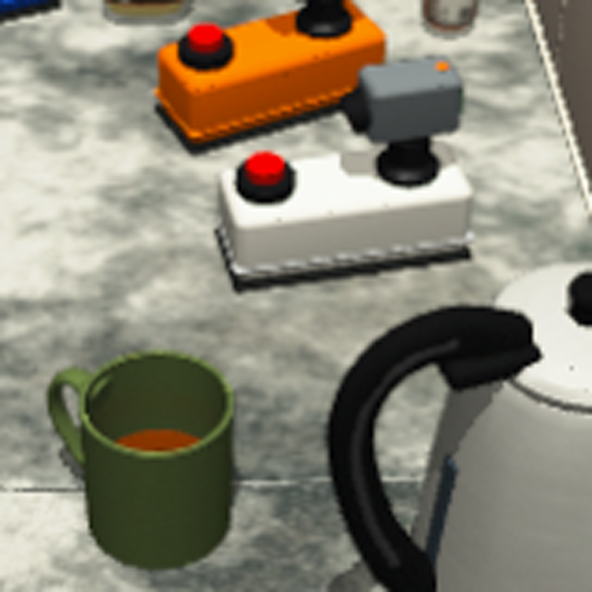

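The crops confirm the white stand, with its red button nearer the robot and the nose of the head pointing at the button. The green mug and its handle stand to the right of it. Next I check the clearance to the wall behind the stand.

```bash
python3 - <<'E'
from h import *
a=np.load('top0.npz');p,d=a['p'],a['d'];c=Cam('top');P=c.pts(d)
b=np.load('side0.npz');ps,ds=b['p'],b['d'];cs=Cam('side');S=cs.pts(ds)
for u in(260,300,330): print(u,[tuple(np.round(P[v,u],3)) for v in range(60,150,10)])
print([tuple(np.round(S[v,u],3)) for v,u in((150,390),(200,395),(100,375),(190,380))])
# gripper extents seen in side view
o=robot.get_obs();print(o['tool_pos'])
# tight head orientation
for n,PP,(x0,x1,y0,y1) in(('top',P,(280,320,145,190)),('side',S,(320,365,190,225))):
    m=np.zeros(PP.shape[:2],bool);m[y0:y1,x0:x1]=1
    q=PP[m&(PP[...,2]>.135)&(PP[...,2]<.15)][:,:2].astype(np.float32);print(n,cv2.minAreaRect(q),len(q))
E
```

```text
260 [(np.float64(0.719), np.float64(0.06), np.float64(0.413)), (np.float64(0.711), np.float64(0.062), np.float64(0.386)), (np.float64(0.712), np.float64(0.064), np.float64(0.338)), (np.float64(0.714), np.float64(0.067), np.float64(0.283)), (np.float64(0.713), np.float64(0.069), np.float64(0.227)), (np.float64(0.712), np.float64(0.073), np.float64(0.165)), (np.float64(0.712), np.float64(0.076), np.float64(0.089)), (np.float64(0.712), np.float64(0.081), np.float64(0.003)), (np.float64(0.68), np.float64(0.08), np.float64(0.005))]
300 [(np.float64(0.707), np.float64(-0.019), np.float64(0.434)), (np.float64(0.707), np.float64(-0.021), np.float64(0.395)), (np.float64(0.323), np.float64(0.02), np.float64(1.14)), (np.float64(0.706), np.float64(-0.027), np.float64(0.301)), (np.float64(0.7), np.float64(-0.029), np.float64(0.258)), (np.float64(0.7), np.float64(-0.032), np.float64(0.196)), (np.float64(0.711), np.float64(-0.038), np.float64(0.093)), (np.float64(0.712), np.float64(-0.043), np.float64(0.006)), (np.float64(0.682), np.float64(-0.043), np.float64(-0.0))]
330 [(np.float64(0.827), np.fl
[... 315 characters left out ...]
np.float64(0.215)), (np.float64(0.712), np.float64(-0.123), np.float64(0.093)), (np.float64(0.713), np.float64(-0.135), np.float64(0.004)), (np.float64(0.682), np.float64(-0.135), np.float64(-0.0))]
[(np.float64(0.712), np.float64(0.1), np.float64(0.2)), (np.float64(0.713), np.float64(-0.007), np.float64(0.118)), (np.float64(0.714), np.float64(0.35), np.float64(0.227)), (np.float64(0.712), np.float64(0.16), np.float64(0.038))]
[ 0.1950427  -0.51369212  0.17714522]
top ((0.5708897113800049, -0.02907000109553337), (0.063478983938694, 0.03497406095266342), 11.63172435760498) 278
side ((0.5744977593421936, -0.03185562416911125), (0.06383410096168518, 0.03440730273723602), 10.436233520507812) 220
```

Call:
step_arm([
  {"xyz": [0,0,0.04],"twist": [0,0,0]},
  {"xyz": [0,0,0.08],"twist": [0,0,0]},
  {"xyz": [0.01,0.015,0.12],"twist": [0,0,-2]},
  {"xyz": [0.03,0.04,0.12],"twist": [0,0,-3]},
  {"xyz": [0.05,0.065,0.12],"twist": [0,0,-4]},
  {"xyz": [0.07,0.09,0.12],"twist": [0,0,-5]},
  {"xyz": [0.09,0.115,0.12],"twist": [0,0,-6]},
  {"xyz": [0.11,0.14,0.12],"twist": [0,0,-7]},
  {"xyz": [0.13,0.166,0.12],"twist": [0,0,-8]},
  {"xyz": [0.15,0.192,0.12],"twist": [0,0,-9]},
  {"xyz": [0.17,0.218,0.12],"twist": [0,0,-10]},
  {"xyz": [0.19,0.243,0.12],"twist": [0,0,-10]},
], fingers=0)

```text
time: 1.1
tool_pos: [0.3857, -0.2696, 0.2978]
ee_rot: [-1.571, 0.0, -1.383]
wrist_force: [-0.1, -0.3, -1.2]
width: 0.094
```

Call:
step_arm([
  {"xyz": [0.02,0.025,0],"twist": [0,0,0]},
  {"xyz": [0.04,0.051,0],"twist": [0,0,0]},
  {"xyz": [0.06,0.077,0],"twist": [0,0,0]},
  {"xyz": [0.08,0.103,0],"twist": [0,0,0]},
  {"xyz": [0.1,0.128,0],"twist": [0,0,0]},
  {"xyz": [0.12,0.154,0],"twist": [0,0,0]},
  {"xyz": [0.14,0.18,0],"twist": [0,0,0]},
  {"xyz": [0.16,0.205,-0.01],"twist": [0,0,0]},
  {"xyz": [0.175,0.225,-0.03],"twist": [0,0,0]},
  {"xyz": [0.1885,0.2415,-0.05],"twist": [0,0,0]},
  {"xyz": [0.1885,0.2415,-0.08],"twist": [0,0,0]},
  {"xyz": [0.1885,0.2415,-0.1],"twist": [0,0,0]},
])

```text
time: 2.1
tool_pos: [0.5732, -0.0282, 0.1945]
ee_rot: [-1.575, 0.001, -1.38]
wrist_force: [0.0, -0.0, -1.0]
width: 0.0943
```

```bash
cat > look.py <<'E'
import sys
from h import *
t=sys.argv[1]
ims=[]
for n,(x0,y0) in(("top",(200,110)),("side",(220,120))):
    p,d=robot.snapshot(n);np.savez(f"{n}{t}.npz",p=p,d=d)
    ims.append(cv2.resize(p[y0:y0+150,x0:x0+200],None,fx=2,fy=2,interpolation=cv2.INTER_CUBIC) if len(sys.argv)<3 else p)
cv2.imwrite(f'pics/{t}.png',np.hstack(ims)[...,::-1])
o=robot.get_obs();print({k:np.round(o[k],4) for k in('time','tool_pos','ee_rot','wrist_force','width','joint_positions')})
E
python3 look.py a1
```

```text
{'time': np.float64(2.2), 'tool_pos': array([ 0.5709, -0.0288,  0.1924]), 'ee_rot': array([-1.5813,  0.0035, -1.3817]), 'wrist_force': array([-0.2369, -0.717 ,  0.0343]), 'width': np.float64(0.0938), 'joint_positions': array([-1.4950e-01,  1.4270e-01,  1.2817e+00, -1.0000e-04,  1.7282e+00,
        1.2321e+00])}
```

View pics/a1.png

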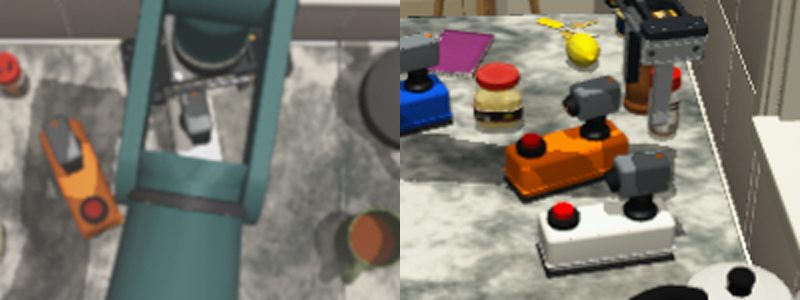

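The side view shows the open gripper above the white stand's head. The pose is still settling, so I hold it and read again.

Call:
step_arm([
  {"xyz": [0,0,0],"twist": [0,0,0]},
  {"xyz": [0,0,0],"twist": [0,0,0]},
  {"xyz": [0,0,0],"twist": [0,0,0]},
])

```text
time: 2.45
tool_pos: [0.5747, -0.0302, 0.2008]
ee_rot: [-1.567, -0.001, -1.383]
wrist_force: [0.6, -0.7, 1.0]
width: 0.0939
```

Call:
step_arm([
  {"xyz": [0,0,-0.01],"twist": [0,0,0]},
  {"xyz": [0,0,-0.025],"twist": [0,0,0]},
  {"xyz": [0,0,-0.04],"twist": [0,0,0]},
  {"xyz": [0,0,-0.055],"twist": [0,0,0]},
  {"xyz": [0,0,-0.068],"twist": [0,0,0]},
  {"xyz": [0,0,-0.078],"twist": [0,0,0]},
  {"xyz": [0,0,-0.085],"twist": [0,0,0]},
  {"xyz": [0,0,-0.089],"twist": [0,0,0]},
  {"xyz": [0,0,-0.091],"twist": [0,0,0]},
  {"xyz": [0,0,-0.091],"twist": [0,0,0]},
  {"xyz": [0,0,-0.091],"twist": [0,0,0]},
  {"xyz": [0,0,-0.091],"twist": [0,0,0]},
])

```text
time: 3.45
tool_pos: [0.5743, -0.0298, 0.1081]
ee_rot: [-1.569, -0.001, -1.383]
wrist_force: [-0.5, -0.1, 0.2]
width: 0.094
```

Call:
step_arm([
  {"xyz": [0,0,0],"twist": [0,0,0]},
  {"xyz": [0,0,0],"twist": [0,0,0]},
  {"xyz": [0,0,0],"twist": [0,0,0]},
  {"xyz": [0,0,0],"twist": [0,0,0]},
  {"xyz": [0,0,0],"twist": [0,0,0]},
  {"xyz": [0,0,0],"twist": [0,0,0]},
  {"xyz": [0,0,0],"twist": [0,0,0]},
  {"xyz": [0,0,0],"twist": [0,0,0]},
  {"xyz": [0,0,0],"twist": [0,0,0]},
], fingers=255)

```text
time: 4.2
tool_pos: [0.5737, -0.0296, 0.1072]
ee_rot: [-1.571, 0.0, -1.383]
wrist_force: [-0.5, 1.1, 1.0]
width: 0.0371
```

```bash
python3 look.py a2
```

```text
{'time': np.float64(4.3), 'tool_pos': array([ 0.5736, -0.0291,  0.1073]), 'ee_rot': array([-1.5708e+00,  1.1000e-03, -1.3823e+00]), 'wrist_force': array([-0.6977,  2.1795,  0.3787]), 'width': np.float64(0.0352), 'joint_positions': array([-1.5000e-01,  1.6520e-01,  1.4248e+00,  1.1000e-03,  1.5519e+00,
        1.2322e+00])}
```

View pics/a2.png

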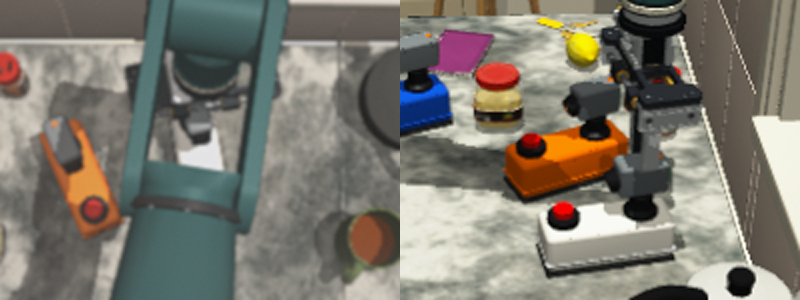

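The fingers hold the head, with a width of 35 mm and little side force. Now I turn it by +45°.

Call:
step_arm([
  {"xyz": [0,0,0],"twist": [0,0,2]},
  {"xyz": [0,0,0],"twist": [0,0,6]},
  {"xyz": [0,0,0],"twist": [0,0,11]},
  {"xyz": [0,0,0],"twist": [0,0,16]},
  {"xyz": [0,0,0],"twist": [0,0,21]},
  {"xyz": [0,0,0],"twist": [0,0,26]},
  {"xyz": [0,0,0],"twist": [0,0,31]},
  {"xyz": [0,0,0],"twist": [0,0,36]},
  {"xyz": [0,0,0],"twist": [0,0,40]},
  {"xyz": [0,0,0],"twist": [0,0,43]},
  {"xyz": [0,0,0],"twist": [0,0,45]},
  {"xyz": [0,0,0],"twist": [0,0,45]},
])

```text
time: 5.3
tool_pos: [0.574, -0.0295, 0.1073]
ee_rot: [-1.57, -0.001, -0.596]
wrist_force: [0.7, 0.9, 0.1]
width: 0.0354
```

```bash
python3 look.py a3; python3 - <<'E'
from h import *
for n in('top','side'):
    a=np.load(n+'a3.npz');c=Cam(n);P=c.pts(a['d']);hsv=cv2.cvtColor(a['p'],cv2.COLOR_RGB2HSV)
    q=P[(P[...,2]>.09)&(P[...,2]<.105)&(abs(P[...,0]-.4)<.08)&(abs(P[...,1]+.28)<.07)]
    print(n,'mug',q[:,:2].min(0),q[:,:2].max(0))
E
```

```text
{'time': np.float64(5.4), 'tool_pos': array([ 0.574 , -0.0295,  0.1073]), 'ee_rot': array([-1.5702e+00, -5.0000e-04, -5.9780e-01]), 'wrist_force': array([0.6067, 0.3715, 0.7833]), 'width': np.float64(0.0355), 'joint_positions': array([-1.5020e-01,  1.6530e-01,  1.4247e+00,  3.0000e-04,  1.5509e+00,
        4.4760e-01])}
top mug [ 0.35198801 -0.32473953] [ 0.44343066 -0.24064845]
side mug [ 0.35718434 -0.328002  ] [ 0.44858385 -0.2399942 ]
```

View pics/a3.png

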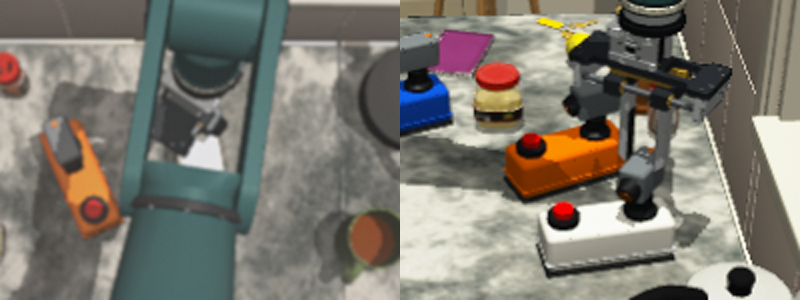

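The head turned with the gripper, and the nose is now at about −124°. I hold it there for 1.3 s.

Call:
step_arm([
  {"xyz": [0,0,0],"twist": [0,0,0]},
  {"xyz": [0,0,0],"twist": [0,0,0]},
  {"xyz": [0,0,0],"twist": [0,0,0]},
  {"xyz": [0,0,0],"twist": [0,0,0]},
  {"xyz": [0,0,0],"twist": [0,0,0]},
  {"xyz": [0,0,0],"twist": [0,0,0]},
  {"xyz": [0,0,0],"twist": [0,0,0]},
  {"xyz": [0,0,0],"twist": [0,0,0]},
  {"xyz": [0,0,0],"twist": [0,0,0]},
  {"xyz": [0,0,0],"twist": [0,0,0]},
  {"xyz": [0,0,0],"twist": [0,0,0]},
  {"xyz": [0,0,0],"twist": [0,0,0]},
])

```text
time: 6.4
tool_pos: [0.5738, -0.0297, 0.1073]
ee_rot: [-1.571, -0.0, -0.597]
wrist_force: [1.1, 2.7, -0.0]
width: 0.036
```

Call:
step_arm([
  {"xyz": [0,0,0],"twist": [0,0,0]},
  {"xyz": [0,0,0],"twist": [0,0,0]},
  {"xyz": [0,0,0],"twist": [0,0,0]},
  {"xyz": [0,0,0],"twist": [0,0,0]},
  {"xyz": [0,0,0],"twist": [0,0,0]},
  {"xyz": [0,0,0],"twist": [0,0,0]},
])

```text
time: 6.9
tool_pos: [0.5738, -0.0297, 0.1073]
ee_rot: [-1.571, -0.0, -0.597]
wrist_force: [2.2, 1.7, 0.9]
width: 0.0353
```

Call:
step_arm([
  {"xyz": [0,0,0],"twist": [0,0,0]},
  {"xyz": [0,0,0],"twist": [0,0,0]},
  {"xyz": [0,0,0],"twist": [0,0,0]},
  {"xyz": [0,0,0],"twist": [0,0,0]},
  {"xyz": [0,0,0],"twist": [0,0,0]},
  {"xyz": [0,0,0],"twist": [0,0,0]},
  {"xyz": [0,0,0],"twist": [0,0,0]},
  {"xyz": [0,0,0],"twist": [0,0,0]},
], fingers=0)

```text
time: 7.57
tool_pos: [0.5736, -0.0298, 0.1072]
ee_rot: [-1.571, -0.0, -0.597]
wrist_force: [-0.5, 1.1, 0.5]
width: 0.0851
```

Call:
step_arm([
  {"xyz": [0,0,0.01],"twist": [0,0,0]},
  {"xyz": [0,0,0.03],"twist": [0,0,0]},
  {"xyz": [0,0,0.055],"twist": [0,0,0]},
  {"xyz": [0,0,0.08],"twist": [0,0,0]},
  {"xyz": [0,0,0.1],"twist": [0,0,0]},
  {"xyz": [0,0,0.11],"twist": [0,0,0]},
  {"xyz": [0,0,0.11],"twist": [0,0,0]},
])

```text
time: 8.15
tool_pos: [0.5753, -0.0299, 0.2212]
ee_rot: [-1.568, -0.006, -0.597]
wrist_force: [-0.5, 0.1, -0.7]
width: 0.0943
```

```bash
python3 look.py a4; python3 - <<'E'
from h import *
for n in('top','side'):
    a=np.load(n+'a4.npz');c=Cam(n);P=c.pts(a['d'])
    m=(P[...,2]>.135)&(P[...,2]<.145)&(np.hypot(P[...,0]-.574,P[...,1]+.03)<.045)
    q=P[m][:,:2].astype(np.float32);print(n,len(q),cv2.minAreaRect(q) if len(q) else '')
E
```

```text
{'time': np.float64(8.25), 'tool_pos': array([ 0.5736, -0.0297,  0.2169]), 'ee_rot': array([-1.5709e+00,  1.0000e-04, -5.9710e-01]), 'wrist_force': array([ 0.0169, -0.3668, -0.2518]), 'width': np.float64(0.0935), 'joint_positions': array([-1.5040e-01,  1.3800e-01,  1.2389e+00, -1.0000e-04,  1.7649e+00,
        4.4670e-01])}
top 87 ((0.5610611438751221, -0.046293605118989944), (0.02302468940615654, 0.0345962755382061), 56.22669982910156)
side 213 ((0.575147271156311, -0.032277241349220276), (0.06784448772668839, 0.03609369322657585), 58.28416442871094)
```

View pics/a4.png

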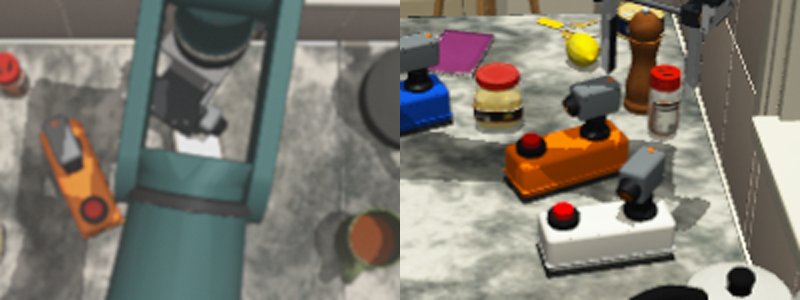

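The fingers have released the head. It measures 56–58° mod 180, so the nose is at about −123°, and the stem is still down. Next I go over the button with the fingers shut and the body turned away from the head.

Call:
step_arm([
  {"xyz": [-0.01,-0.002,0],"twist": [0,0,-4]},
  {"xyz": [-0.02,-0.004,0],"twist": [0,0,-9]},
  {"xyz": [-0.035,-0.006,0],"twist": [0,0,-14]},
  {"xyz": [-0.05,-0.008,0],"twist": [0,0,-20]},
  {"xyz": [-0.065,-0.011,0],"twist": [0,0,-26]},
  {"xyz": [-0.08,-0.013,0],"twist": [0,0,-32]},
  {"xyz": [-0.09,-0.015,0],"twist": [0,0,-38]},
  {"xyz": [-0.097,-0.016,-0.01],"twist": [0,0,-43]},
  {"xyz": [-0.097,-0.016,-0.03],"twist": [0,0,-46]},
  {"xyz": [-0.097,-0.016,-0.05],"twist": [0,0,-46]},
  {"xyz": [-0.097,-0.016,-0.06],"twist": [0,0,-46]},
  {"xyz": [-0.097,-0.016,-0.06],"twist": [0,0,-46]},
], fingers=255)

```text
time: 9.25
tool_pos: [0.4738, -0.0451, 0.1525]
ee_rot: [-1.579, 0.003, -1.4]
wrist_force: [-0.5, -0.1, -0.1]
width: 0.0175
```

Call:
step_arm([
  {"xyz": [0,0,-0.01],"twist": [0,0,0]},
  {"xyz": [0,0,-0.02],"twist": [0,0,0]},
  {"xyz": [0,0,-0.03],"twist": [0,0,0]},
  {"xyz": [0,0,-0.04],"twist": [0,0,0]},
  {"xyz": [0,0,-0.05],"twist": [0,0,0]},
  {"xyz": [0,0,-0.055],"twist": [0,0,0]},
  {"xyz": [0,0,-0.055],"twist": [0,0,0]},
  {"xyz": [0,0,-0.055],"twist": [0,0,0]},
])

```text
time: 9.92
tool_pos: [0.4766, -0.0457, 0.1019]
ee_rot: [-1.571, 0.0, -1.4]
wrist_force: [0.4, 0.5, 0.2]
width: 0.0005
```

```bash
python3 look.py a5
```

```text
{'time': np.float64(10.0167), 'tool_pos': array([ 0.4772, -0.0458,  0.1028]), 'ee_rot': array([-1.5697e+00, -5.0000e-04, -1.4000e+00]), 'wrist_force': array([ 0.8867,  0.2902, -0.0695]), 'width': np.float64(0.0005), 'joint_positions': array([-2.1400e-01, -4.4300e-02,  1.6547e+00, -1.0000e-04,  1.5300e+00,
        1.1860e+00])}
```

View pics/a5.png

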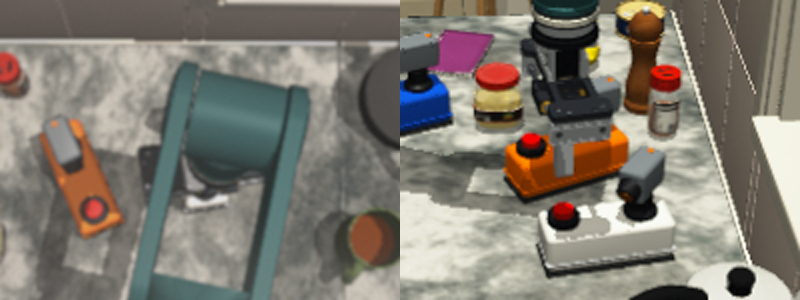

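The shut fingertips at (565,172) in the crop hang just above the red button at (563,212). Now I press.

Call:
step_arm([
  {"xyz": [0,0,-0.006],"twist": [0,0,0]},
  {"xyz": [0,0,-0.01],"twist": [0,0,0]},
  {"xyz": [0,0,-0.013],"twist": [0,0,0]},
  {"xyz": [0,0,-0.015],"twist": [0,0,0]},
  {"xyz": [0,0,-0.017],"twist": [0,0,0]},
  {"xyz": [0,0,-0.0175],"twist": [0,0,0]},
  {"xyz": [0,0,-0.0175],"twist": [0,0,0]},
  {"xyz": [0,0,-0.0175],"twist": [0,0,0]},
])

```text
time: 10.68
tool_pos: [0.4768, -0.0457, 0.0848]
ee_rot: [-1.571, -0.0, -1.4]
wrist_force: [-0.5, -0.6, -0.3]
width: -0.0001
```

```bash
python3 look.py a6
```

```text
{'time': np.float64(10.7833), 'tool_pos': array([ 0.4768, -0.0457,  0.0849]), 'ee_rot': array([-1.5704e+00, -2.0000e-04, -1.4000e+00]), 'wrist_force': array([ 0.1337,  0.3358, -0.1089]), 'width': np.float64(0.0003), 'joint_positions': array([-2.1400e-01, -3.3800e-02,  1.6808e+00, -1.0000e-04,  1.4941e+00,
        1.1860e+00])}
```

View pics/a6.png

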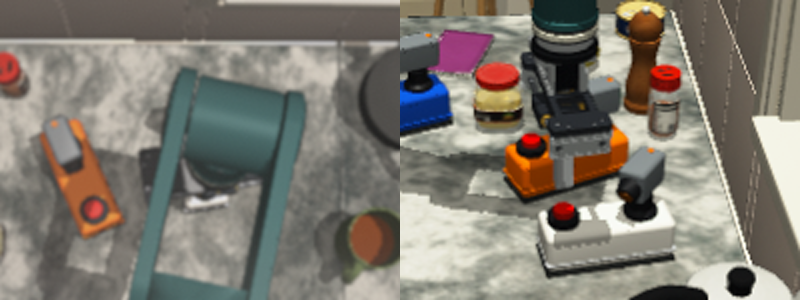

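No force was felt and the stem stayed down. I check where the tip really is in the pictures.

```bash
python3 - <<'E'
from h import *
for n,(x0,y0) in(('side',(220,120)),('top',(200,110))):
    c=Cam(n);a=np.load(n+'a6.npz');P=c.pts(a['d']);p=a['p']
    for X in([.4768,-.0457,.0768],[.4768,-.0457,.082],[.4768,-.0457,.1]): print(n,X,c.proj(X),2*(c.proj(X)-[x0,y0]))
    m=(abs(P[...,0]-.477)<.04)&(P[...,1]<.02)&(P[...,1]>-.09)&(P[...,2]>.07)&(P[...,2]<.2)
    for lo in np.arange(.07,.2,.01):
        q=P[m&(P[...,2]>lo)&(P[...,2]<=lo+.01)]
        if len(q): print(round(lo,3),len(q),np.round(np.median(q,0),3),np.round(q.min(0),3),np.round(q.max(0),3))
p=np.load('sidea6.npz')['p'];cv2.imwrite('pics/z6.png',cv2.resize(p[160:260,260:380],None,fx=6,fy=6,interpolation=cv2.INTER_CUBIC)[...,::-1])
E
```

```text
side [0.4768, -0.0457, 0.0768] [[300.36224608 225.04211955]] [[160.72449216 210.08423911]]
side [0.4768, -0.0457, 0.082] [[300.38506702 223.3285954 ]] [[160.77013404 206.65719079]]
side [0.4768, -0.0457, 0.1] [[300.46457206 217.3363825 ]] [[160.92914413 194.672765  ]]
0.07 88 [ 0.48  -0.056  0.073] [ 0.461 -0.069  0.07 ] [ 0.5   -0.033  0.08 ]
0.08 45 [ 0.48  -0.05   0.082] [ 0.468 -0.059  0.08 ] [ 0.49  -0.035  0.085]
0.11 11 [ 0.478 -0.053  0.115] [ 0.468 -0.055  0.11 ] [ 0.489 -0.043  0.12 ]
0.12 34 [ 0.477 -0.058  0.126] [ 0.468 -0.065  0.12 ] [ 0.489 -0.04   0.13 ]
0.13 33 [ 0.477 -0.057  0.136] [ 0.468 -0.062  0.131] [ 0.489 -0.041  0.139]
0.14 36 [ 0.478 -0.058  0.145] [ 0.468 -0.064  0.14 ] [ 0.489 -0.041  0.15 ]
0.15 29 [ 0.479 -0.058  0.156] [ 0.47  -0.065  0.15 ] [ 0.489 -0.051  0.16 ]
0.16 7 [ 0.481 -0.061  0.162] [ 0.472 -0.062  0.161] [ 0.486 -0.058  0.164]
top [0.4768, -0.0457, 0.0768] [[302.62494672 202.3470928 ]] [[205.24989344 184.6941856 ]]
top [0.4768, -0.0457, 0.082] [[302.7385057  202.08135818]] [[205.47701139 184.16271635]]
top [0.4768, -0.0457, 0.1] [[303.14020612 201.14134179]] [[206.28041224 182.28268359]]
0.07 3 [ 0.458 -0.047  0.072] [ 0.456 -0.053  0.071] [ 0.458 -0.044  0.073]
```

View pics/z6.png

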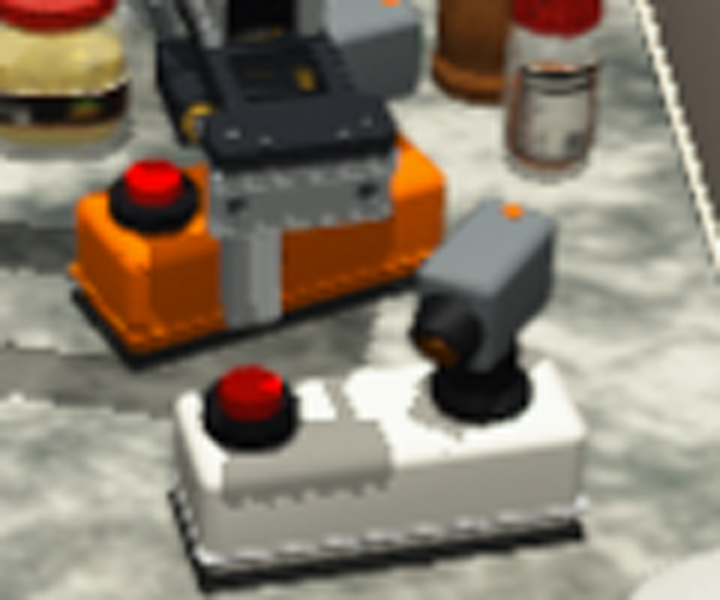

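```bash
python3 - <<'E'
from h import *
c=Cam('side')
for t,tp,zt in(('0',(.195,-.514),.177),('a1',(.571,-.029),.192),('a4',(.5736,-.03),.217),('a3',(.574,-.0295),.107),('a5',(.477,-.0457),.1028),('a6',(.477,-.0457),.0849)):
    a=np.load(f'side{t}.npz');P=c.pts(a['d'])
    m=(np.hypot(P[...,0]-tp[0],P[...,1]-tp[1])<.07)&(P[...,2]>zt-.03)&(P[...,2]<zt+.09)
    q=P[m]
    print(t,zt,[(round(l,3),int(((q[:,2]-zt>l)&(q[:,2]-zt<=l+.01)).sum())) for l in np.arange(-.03,.09,.01)])
    if t in('0','a4'):
        for l in np.arange(-.02,.06,.01):
            r=q[(q[:,2]-zt>l)&(q[:,2]-zt<=l+.01)]
            if len(r):print('  ',round(l,3),np.round(r.min(0),3),np.round(r.max(0),3))
E
```

```text
0 0.177 [(np.float64(-0.03), 0), (np.float64(-0.02), 0), (np.float64(-0.01), 0), (np.float64(0.0), 0), (np.float64(0.01), 0), (np.float64(0.02), 0), (np.float64(0.03), 17), (np.float64(0.04), 57), (np.float64(0.05), 62), (np.float64(0.06), 60), (np.float64(0.07), 120), (np.float64(0.08), 112)]
   0.03 [ 0.209 -0.572  0.212] [ 0.223 -0.565  0.217]
   0.04 [ 0.208 -0.573  0.217] [ 0.226 -0.565  0.227]
   0.05 [ 0.207 -0.572  0.228] [ 0.225 -0.564  0.237]
a1 0.192 [(np.float64(-0.03), 0), (np.float64(-0.02), 0), (np.float64(-0.01), 0), (np.float64(0.0), 0), (np.float64(0.01), 0), (np.float64(0.02), 22), (np.float64(0.03), 59), (np.float64(0.04), 60), (np.float64(0.05), 71), (np.float64(0.06), 64), (np.float64(0.07), 51), (np.float64(0.08), 52)]
a4 0.217 [(np.float64(-0.03), 0), (np.float64(-0.02), 0), (np.float64(-0.01), 0), (np.float64(0.0), 0), (np.float64(0.01), 0), (np.float64(0.02), 3), (np.float64(0.03), 38), (np.float64(0.04), 69), (np.float64(0.05), 61), (np.float64(0.06), 62), (np.float64(0.07), 67), (np.float64(0.08), 61)]
   0.02 [ 0.534 -0.065  0.247] [ 0.61  -0.004  0.247]

[... 348 characters left out ...]
.04), 55), (np.float64(0.05), 43), (np.float64(0.06), 59), (np.float64(0.07), 50), (np.float64(0.08), 57)]
a5 0.1028 [(np.float64(-0.03), 81), (np.float64(-0.02), 9), (np.float64(-0.01), 0), (np.float64(0.0), 2), (np.float64(0.01), 6), (np.float64(0.02), 7), (np.float64(0.03), 26), (np.float64(0.04), 37), (np.float64(0.05), 34), (np.float64(0.06), 35), (np.float64(0.07), 22), (np.float64(0.08), 0)]
a6 0.0849 [(np.float64(-0.03), 422), (np.float64(-0.02), 104), (np.float64(-0.01), 68), (np.float64(0.0), 0), (np.float64(0.01), 0), (np.float64(0.02), 6), (np.float64(0.03), 26), (np.float64(0.04), 39), (np.float64(0.05), 36), (np.float64(0.06), 32), (np.float64(0.07), 23), (np.float64(0.08), 0)]
```

In every view the visible fingertips lie about 29 mm above the reported TCP height, rather than 8 mm below it. The sideways position agrees. I measure the gripper's extent so that I can rely on the pictures for height.

```bash
python3 - <<'E'
from h import *
c=Cam('side')
for t,tp,zt in(('a6',(.477,-.0457),.0849),('a4',(.5736,-.0297),.217)):
    a=np.load(f'side{t}.npz');P=c.pts(a['d'])
    m=(np.hypot(P[...,0]-tp[0],P[...,1]-tp[1])<.13)&(P[...,2]>zt+.02)
    if t=='a6': m&=(P[...,1]<.03)&(P[...,0]<.525)
    q=P[m]
    for l in np.arange(.02,.2,.01):
        r=q[(q[:,2]-zt>l)&(q[:,2]-zt<=l+.01)]
        if len(r):print(t,round(l,3),len(r),np.round(r.min(0)[:2],3),np.round(r.max(0)[:2],3))
E
```

```text
a6 0.02 4 [ 0.473 -0.052] [ 0.483 -0.046]
a6 0.03 20 [ 0.468 -0.061] [ 0.489 -0.04 ]
a6 0.04 36 [ 0.468 -0.065] [ 0.489 -0.041]
a6 0.05 35 [ 0.468 -0.062] [ 0.489 -0.041]
a6 0.06 32 [ 0.468 -0.064] [ 0.489 -0.044]
a6 0.07 23 [ 0.472 -0.065] [ 0.489 -0.055]
a6 0.12 68 [ 0.435 -0.132] [0.523 0.026]
a6 0.13 178 [ 0.433 -0.134] [0.525 0.027]
a6 0.14 271 [ 0.433 -0.137] [0.525 0.025]
a6 0.15 151 [ 0.431 -0.139] [0.524 0.028]
a6 0.16 565 [ 0.433 -0.14 ] [0.524 0.029]
a6 0.17 115 [ 0.451 -0.12 ] [ 0.505 -0.012]
a6 0.18 86 [ 0.458 -0.068] [ 0.504 -0.043]
a6 0.19 75 [ 0.456 -0.069] [ 0.504 -0.046]
a4 0.02 14 [ 0.534 -0.065] [ 0.702 -0.004]
a4 0.03 46 [ 0.525 -0.069] [0.702 0.002]
a4 0.04 82 [ 0.522 -0.074] [0.702 0.004]
a4 0.05 72 [ 0.522 -0.072] [0.702 0.003]
a4 0.06 72 [ 0.524 -0.074] [0.702 0.004]
a4 0.07 78 [ 0.524 -0.072] [0.703 0.003]
a4 0.08 73 [ 0.523 -0.072] [0.702 0.001]
a4 0.09 77 [ 0.523 -0.071] [0.702 0.003]
a4 0.1 71 [ 0.523 -0.072] [0.702 0.003]
a4 0.11 64 [ 0.522 -0.071] [0.703 0.005]
a4 0.12 40 [ 0.493 -0.103] [0.702 0.006]
a4 0.13 220 [ 0.493 -0.105] [0.703 0.012]
a4 0.14 293 [ 0.492 -0.103] [ 0.703 -0.001]
a4 0.15 276 [ 0.486 -0.108] [ 0.701 -0.005]
a4 0.16 675 [ 0.486 -0.11 ] [0.701 0.044]
a4 0.17 392 [ 0.49  -0.107] [0.702 0.042]
a4 0.18 167 [ 0.53  -0.059] [ 0.702 -0.019]
a4 0.19 153 [ 0.529 -0.056] [ 0.702 -0.019]
```

The body's underside is 97 mm above the tips, as specified, so the whole tool sits about 36 mm higher than its reported height. I correct for that and press, with force checks.

Call:
step_arm([
  {"xyz": [0,0,-0.006],"twist": [0,0,0]},
  {"xyz": [0,0,-0.013],"twist": [0,0,0]},
  {"xyz": [0,0,-0.02],"twist": [0,0,0]},
  {"xyz": [0,0,-0.025],"twist": [0,0,0]},
  {"xyz": [0,0,-0.027],"twist": [0,0,0]},
  {"xyz": [0,0,-0.027],"twist": [0,0,0]},
  {"xyz": [0,0,-0.027],"twist": [0,0,0]},
])

```text
time: 11.37
tool_pos: [0.4766, -0.0457, 0.0575]
ee_rot: [-1.571, 0.0, -1.4]
wrist_force: [-0.1, 0.0, -1.0]
width: 0.0005
```

```bash
python3 look.py a7;python3 -c "
from h import *
p=np.load('sidea7.npz')['p'];cv2.imwrite('pics/z7.png',cv2.resize(p[160:260,260:380],None,fx=6,fy=6,interpolation=cv2.INTER_CUBIC)[...,::-1])"
```

```text
{'time': np.float64(11.4667), 'tool_pos': array([ 0.477 , -0.0458,  0.058 ]), 'ee_rot': array([-1.5702e+00, -3.0000e-04, -1.4000e+00]), 'wrist_force': array([0.3819, 0.5137, 0.0637]), 'width': np.float64(0.0004), 'joint_positions': array([-2.1400e-01, -1.4800e-02,  1.7175e+00, -1.0000e-04,  1.4381e+00,
        1.1860e+00])}
```

View pics/z7.png

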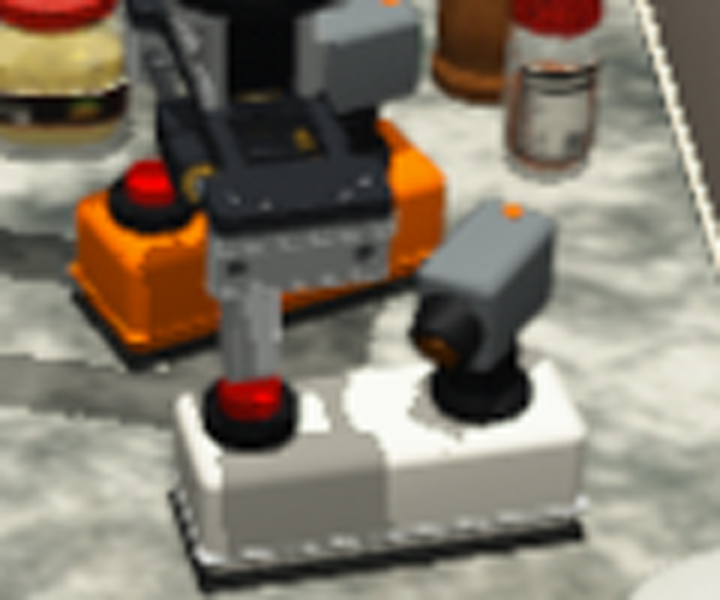

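The fingertips at crop (250,380) now stand right on or just above the red cap. I lower them in small steps.

Call:
step_arm([
  {"xyz": [0,0,-0.002],"twist": [0,0,0]},
  {"xyz": [0,0,-0.003],"twist": [0,0,0]},
  {"xyz": [0,0,-0.004],"twist": [0,0,0]},
  {"xyz": [0,0,-0.005],"twist": [0,0,0]},
  {"xyz": [0,0,-0.005],"twist": [0,0,0]},
])

```text
time: 11.88
tool_pos: [0.477, -0.0458, 0.053]
ee_rot: [-1.57, -0.0, -1.4]
wrist_force: [-1.0, 0.2, 3.0]
width: 0.0003
```

Call:
step_arm([
  {"xyz": [0,0,-0.001],"twist": [0,0,0]},
  {"xyz": [0,0,-0.002],"twist": [0,0,0]},
  {"xyz": [0,0,-0.003],"twist": [0,0,0]},
  {"xyz": [0,0,-0.003],"twist": [0,0,0]},
])

```text
time: 12.22
tool_pos: [0.4769, -0.0458, 0.0499]
ee_rot: [-1.57, -0.0, -1.4]
wrist_force: [-0.1, 0.3, 4.4]
width: 0.0005
```

```bash
python3 look.py a8;python3 -c "
from h import *
p=np.load('sidea8.npz')['p'];cv2.imwrite('pics/z8.png',cv2.resize(p[160:260,260:380],None,fx=6,fy=6,interpolation=cv2.INTER_CUBIC)[...,::-1])"
```

```text
{'time': np.float64(12.3167), 'tool_pos': array([ 0.477 , -0.0458,  0.05  ]), 'ee_rot': array([-1.5702e+00, -3.0000e-04, -1.4000e+00]), 'wrist_force': array([-0.2911,  0.2257,  3.6243]), 'width': np.float64(0.0006), 'joint_positions': array([-2.1400e-01, -8.5000e-03,  1.7280e+00, -1.0000e-04,  1.4214e+00,
        1.1860e+00])}
```

View pics/z8.png

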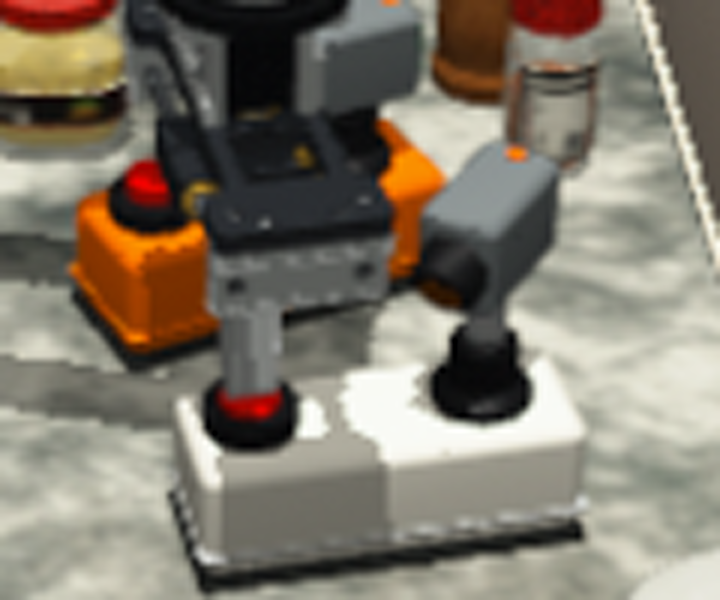

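The stem has sprung up: the head is raised and the steel stem shows above the collar. I lift off, open the fingers and return over the head.

Call:
step_arm([
  {"xyz": [0,0,0.01],"twist": [0,0,0]},
  {"xyz": [0,0,0.03],"twist": [0,0,0]},
  {"xyz": [0,0,0.06],"twist": [0,0,0]},
  {"xyz": [0,0,0.09],"twist": [0,0,0]},
  {"xyz": [0,0,0.12],"twist": [0,0,0]},
  {"xyz": [0,0,0.14],"twist": [0,0,0]},
  {"xyz": [0,0,0.15],"twist": [0,0,0]},
  {"xyz": [0,0,0.15],"twist": [0,0,0]},
])

```text
time: 12.98
tool_pos: [0.4779, -0.046, 0.2024]
ee_rot: [-1.566, -0.002, -1.4]
wrist_force: [-0.1, 0.4, 0.0]
width: -0.0001
```

Call:
step_arm([
  {"xyz": [0.01,0.002,0],"twist": [0,0,5]},
  {"xyz": [0.02,0.004,0],"twist": [0,0,11]},
  {"xyz": [0.035,0.006,0],"twist": [0,0,17]},
  {"xyz": [0.05,0.008,0],"twist": [0,0,23]},
  {"xyz": [0.065,0.011,0],"twist": [0,0,29]},
  {"xyz": [0.08,0.013,0],"twist": [0,0,35]},
  {"xyz": [0.09,0.015,0],"twist": [0,0,41]},
  {"xyz": [0.097,0.016,0],"twist": [0,0,46]},
  {"xyz": [0.097,0.016,0],"twist": [0,0,46]},
  {"xyz": [0.097,0.016,0],"twist": [0,0,46]},
  {"xyz": [0.097,0.016,0],"twist": [0,0,46]},
], fingers=0)

```text
time: 13.9
tool_pos: [0.5727, -0.0297, 0.1983]
ee_rot: [-1.572, 0.002, -0.599]
wrist_force: [-0.0, 0.7, -0.9]
width: 0.0702
```

```bash
python3 look.py b1;python3 - <<'E'
from h import *
for n in('top','side'):
    c=Cam(n);a=np.load(n+'b1.npz');P=c.pts(a['d'])
    m=(P[...,2]>.16)&(P[...,2]<.175)&(np.hypot(P[...,0]-.574,P[...,1]+.03)<.042)
    q=P[m];print(n,len(q),cv2.minAreaRect(q[:,:2].astype(np.float32)) if len(q) else '',np.median(q,0))
E
```

```text
{'time': np.float64(14.0), 'tool_pos': array([ 0.573 , -0.0298,  0.1992]), 'ee_rot': array([-1.5713e+00,  8.0000e-04, -5.9850e-01]), 'wrist_force': array([-0.3953, -0.4541,  0.2934]), 'width': np.float64(0.0778), 'joint_positions': array([-1.5070e-01,  1.3830e-01,  1.2732e+00, -1.0000e-04,  1.7310e+00,
        4.4790e-01])}
top 70 ((0.5602720975875854, -0.049420662224292755), (0.018567990511655807, 0.03424001485109329), 57.02425765991211) [ 0.55955315 -0.05171407  0.16571038]
side 236 ((0.5738387107849121, -0.03526076674461365), (0.06588741391897202, 0.03537445887923241), 52.33522033691406) [ 0.57433491 -0.03748732  0.16542145]
```

View pics/b1.png

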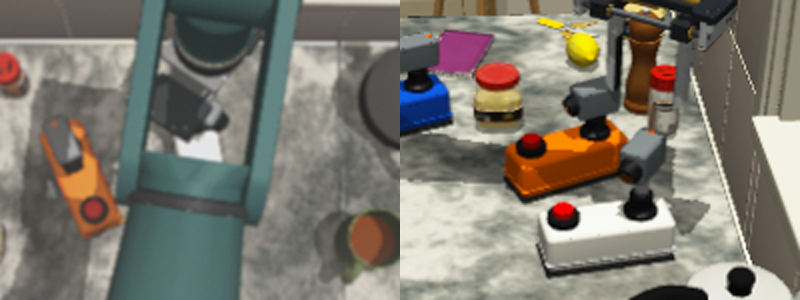

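The gripper is over the raised head at z≈0.166, its direction is unchanged, and the button is up. Now I descend and grip.

Call:
step_arm([
  {"xyz": [0,0,-0.01],"twist": [0,0,0]},
  {"xyz": [0,0,-0.025],"twist": [0,0,0]},
  {"xyz": [0,0,-0.04],"twist": [0,0,0]},
  {"xyz": [0,0,-0.055],"twist": [0,0,0]},
  {"xyz": [0,0,-0.07],"twist": [0,0,0]},
  {"xyz": [0,0,-0.082],"twist": [0,0,0]},
  {"xyz": [0,0,-0.091],"twist": [0,0,0]},
  {"xyz": [0,0,-0.097],"twist": [0,0,0]},
  {"xyz": [0,0,-0.1],"twist": [0,0,0]},
  {"xyz": [0,0,-0.1],"twist": [0,0,0]},
  {"xyz": [0,0,-0.1],"twist": [0,0,0]},
])

```text
time: 14.92
tool_pos: [0.5741, -0.0298, 0.1003]
ee_rot: [-1.57, -0.001, -0.597]
wrist_force: [-0.3, 0.1, -0.4]
width: 0.0942
```

Call:
step_arm([
  {"xyz": [0,0,0],"twist": [0,0,0]},
  {"xyz": [0,0,0],"twist": [0,0,0]},
  {"xyz": [0,0,0],"twist": [0,0,0]},
  {"xyz": [0,0,0],"twist": [0,0,0]},
  {"xyz": [0,0,0],"twist": [0,0,0]},
  {"xyz": [0,0,0],"twist": [0,0,0]},
  {"xyz": [0,0,0],"twist": [0,0,0]},
  {"xyz": [0,0,0],"twist": [0,0,0]},
  {"xyz": [0,0,0],"twist": [0,0,0]},
  {"xyz": [0,0,0],"twist": [0,0,0]},
  {"xyz": [0,0,0],"twist": [0,0,0]},
], fingers=255)

```text
time: 15.83
tool_pos: [0.5736, -0.0297, 0.0997]
ee_rot: [-1.571, 0.0, -0.597]
wrist_force: [-0.0, -0.4, -0.0]
width: 0.0359
```

```bash
python3 look.py b2;python3 -c "
from h import *
p=np.load('sideb2.npz')['p'];cv2.imwrite('pics/z9.png',cv2.resize(p[140:260,270:390],None,fx=5,fy=5,interpolation=cv2.INTER_CUBIC)[...,::-1])"
```

```text
{'time': np.float64(15.9333), 'tool_pos': array([ 0.5736, -0.0297,  0.0996]), 'ee_rot': array([-1.5709e+00,  1.0000e-04, -5.9710e-01]), 'wrist_force': array([-0.3731, -0.2502,  0.9856]), 'width': np.float64(0.0359), 'joint_positions': array([-1.5040e-01,  1.6910e-01,  1.4357e+00, -1.0000e-04,  1.5369e+00,
        4.4670e-01])}
```

View pics/z9.png

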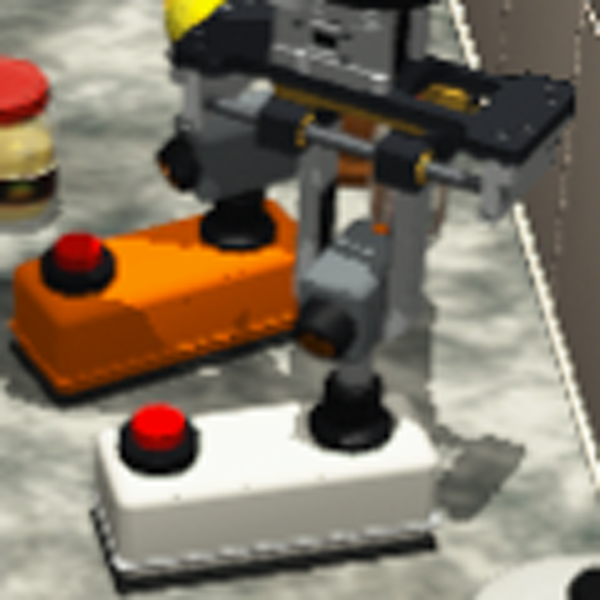

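The fingers now hold the head well down its sides, at a width of 35.9 mm. I pull straight up.

Call:
step_arm([
  {"xyz": [0,0,0.004],"twist": [0,0,0]},
  {"xyz": [0,0,0.009],"twist": [0,0,0]},
  {"xyz": [0,0,0.014],"twist": [0,0,0]},
  {"xyz": [0,0,0.019],"twist": [0,0,0]},
  {"xyz": [0,0,0.024],"twist": [0,0,0]},
  {"xyz": [0,0,0.029],"twist": [0,0,0]},
  {"xyz": [0,0,0.034],"twist": [0,0,0]},
  {"xyz": [0,0,0.037],"twist": [0,0,0]},
  {"xyz": [0,0,0.038],"twist": [0,0,0]},
  {"xyz": [0,0,0.038],"twist": [0,0,0]},
  {"xyz": [0,0,0.038],"twist": [0,0,0]},
])

```text
time: 16.85
tool_pos: [0.5736, -0.0297, 0.1373]
ee_rot: [-1.571, 0.0, -0.597]
wrist_force: [-0.1, -0.0, -4.2]
width: 0.0358
```

Call:
step_arm([
  {"xyz": [0,0,0.001],"twist": [0,0,0]},
  {"xyz": [0,0,0.002],"twist": [0,0,0]},
  {"xyz": [0,0,0.003],"twist": [0,0,0]},
  {"xyz": [0,0,0.003],"twist": [0,0,0]},
])

```text
time: 17.18
tool_pos: [0.5736, -0.0297, 0.1407]
ee_rot: [-1.571, 0.0, -0.597]
wrist_force: [0.8, -0.1, -5.5]
width: 0.0359
```

Call:
step_arm([
  {"xyz": [0,0,0.0005],"twist": [0,0,0]},
  {"xyz": [0,0,0.001],"twist": [0,0,0]},
  {"xyz": [0,0,0.001],"twist": [0,0,0]},
  {"xyz": [0,0,0.001],"twist": [0,0,0]},
])

```text
time: 17.52
tool_pos: [0.5736, -0.0297, 0.1417]
ee_rot: [-1.571, 0.0, -0.597]
wrist_force: [0.2, -0.3, -4.4]
width: 0.036
```

```bash
python3 look.py b3;python3 -c "
from h import *
p=np.load('sideb3.npz')['p'];cv2.imwrite('pics/z10.png',cv2.resize(p[140:260,270:390],None,fx=5,fy=5,interpolation=cv2.INTER_CUBIC)[...,::-1])"
```

```text
{'time': np.float64(17.6167), 'tool_pos': array([ 0.5736, -0.0297,  0.1417]), 'ee_rot': array([-1.5709e+00,  1.0000e-04, -5.9710e-01]), 'wrist_force': array([ 0.0346,  0.2122, -4.0512]), 'width': np.float64(0.0358), 'joint_positions': array([-0.1504,  0.1511,  1.3722, -0.    ,  1.6184,  0.4467])}
```

View pics/z10.png

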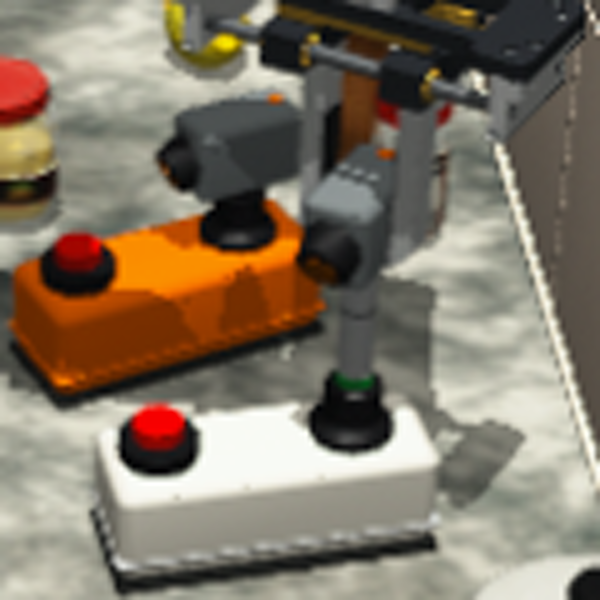

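The green band is emerging at (355,383), but the pull is still only the spring's 4–5 N, so it isn't at the hard stop yet. I continue 1 mm at a time.

Call:
step_arm([
  {"xyz": [0,0,0.0005],"twist": [0,0,0]},
  {"xyz": [0,0,0.001],"twist": [0,0,0]},
  {"xyz": [0,0,0.001],"twist": [0,0,0]},
  {"xyz": [0,0,0.001],"twist": [0,0,0]},
])

```text
time: 17.95
tool_pos: [0.5735, -0.0297, 0.1422]
ee_rot: [-1.571, 0.001, -0.597]
wrist_force: [2.1, -0.2, -8.3]
width: 0.0362
```

Call:
step_arm([
  {"xyz": [0,0,0.0005],"twist": [0,0,0]},
  {"xyz": [0,0,0.001],"twist": [0,0,0]},
  {"xyz": [0,0,0.001],"twist": [0,0,0]},
  {"xyz": [0,0,0.001],"twist": [0,0,0]},
])

```text
time: 18.28
tool_pos: [0.5734, -0.0297, 0.1422]
ee_rot: [-1.572, 0.001, -0.597]
wrist_force: [3.2, 0.9, -15.3]
width: 0.0358
```

The force rises from 4 to 8 to 15 N while the height stays at 0.1422, so this is the second stop, 42.6 mm above the first. I back off the command by 1 mm to relieve the grip, then check everything.

Call:
step_arm([
  {"xyz": [0,0,-0.0005],"twist": [0,0,0]},
  {"xyz": [0,0,-0.001],"twist": [0,0,0]},
  {"xyz": [0,0,-0.001],"twist": [0,0,0]},
  {"xyz": [0,0,-0.001],"twist": [0,0,0]},
  {"xyz": [0,0,-0.001],"twist": [0,0,0]},
  {"xyz": [0,0,-0.001],"twist": [0,0,0]},
  {"xyz": [0,0,-0.001],"twist": [0,0,0]},
  {"xyz": [0,0,-0.001],"twist": [0,0,0]},
])

```text
time: 18.95
tool_pos: [0.5735, -0.0297, 0.1423]
ee_rot: [-1.571, 0.001, -0.597]
wrist_force: [2.9, -0.3, -15.1]
width: 0.0361
```

```bash
python3 look.py b4;python3 - <<'E'
from h import *
p=np.load('sideb4.npz')['p'];cv2.imwrite('pics/z11.png',cv2.resize(p[140:340,230:390],None,fx=3,fy=3,interpolation=cv2.INTER_CUBIC)[...,::-1])
a=np.load('topb4.npz');c=Cam('top');P=c.pts(a['d'])
for n in('top','side'):
    c=Cam(n);
    for t in('0','b4'):
        P=c.pts(np.load(n+t+'.npz')['d'])
        q=P[(P[...,2]>.09)&(P[...,2]<.105)&(abs(P[...,0]-.4)<.08)&(abs(P[...,1]+.28)<.07)]
        j=P[(P[...,2]>.07)&(P[...,2]<.09)&(abs(P[...,0]-.397)<.05)&(abs(P[...,1]-.283)<.05)]
        print(n,t,'mug',np.round(q.mean(0),3),'jar',np.round(j.mean(0),3) if len(j) else None)
    m=(P[...,2]>.2)&(P[...,2]<.215)&(np.hypot(P[...,0]-.574,P[...,1]+.03)<.05)
    q=P[m];print(n,'head',len(q),cv2.minAreaRect(q[:,:2].astype(np.float32)) if len(q) else '',np.percentile(q[:,2],[5,50,95]) if len(q) else '')
E
```

```text
{'time': np.float64(19.05), 'tool_pos': array([ 0.5734, -0.0297,  0.1423]), 'ee_rot': array([-1.5712e+00,  7.0000e-04, -5.9710e-01]), 'wrist_force': array([  1.4796,   0.0974, -15.7912]), 'width': np.float64(0.0358), 'joint_positions': array([-1.5040e-01,  1.5110e-01,  1.3710e+00, -1.0000e-04,  1.6202e+00,
        4.4670e-01])}
top 0 mug [ 0.399 -0.283  0.094] jar [0.398 0.283 0.082]
top b4 mug [ 0.4   -0.282  0.094] jar [0.398 0.283 0.082]
top head 43 ((0.5565751791000366, -0.055270612239837646), (0.011389600113034248, 0.03341802582144737), 69.42816162109375) [0.20050615 0.20632289 0.2096127 ]
side 0 mug [ 0.404 -0.285  0.094] jar [0.402 0.276 0.081]
side b4 mug [ 0.403 -0.286  0.094] jar [0.402 0.275 0.081]
side head 295 ((0.5708482265472412, -0.037312768399715424), (0.05511510744690895, 0.05772213265299797), 26.157302856445312) [0.20121068 0.20809061 0.21204302]
```

View pics/z11.png

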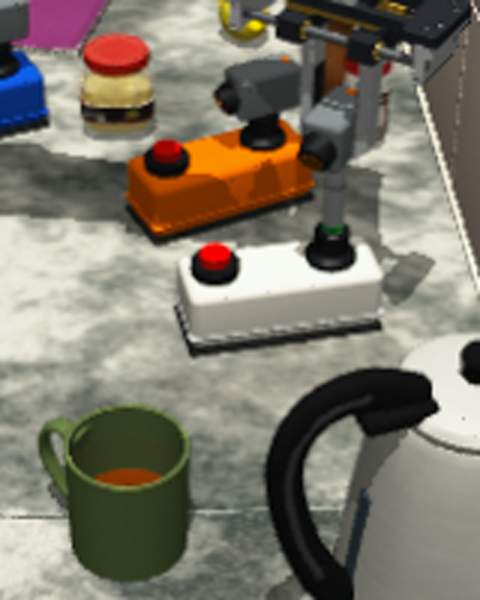

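The head's top reads about 0.208 m (0.209 expected at 70 mm of stem), the green band shows above the collar, and the button is up. The mug and jar haven't moved, so I hand in.

```bash
python3 -c "
from bench import robot
print(robot.close_job())"
```

```text
the job is handed in; nothing more can be done
None
```

I turned the head of the white stand's thermometer to the green mug and held it for over a second. I then pressed the red button, gripped the head again and pulled it up to its second stop. The job was handed in with the gripper holding it there, at about 19 s on the clock. No verdict was reported.

**Last checks:**
- **Stem:** it met a hard stop 42.6 mm above the first one, with the pull rising from about 4 to 15 N. The head's top measured about 0.208 m, where 0.209 is expected, and the green band showed above the collar.
- **Pointing:** the nose is at about −124°, and the mug lies at −124° from the stem. This comes from the gripper's angle; the pictures showed 52–58° (about 56° wanted) while the head stood free after turning. The last camera fit of the head's angle was spoiled by the fingers in view.
- **Surroundings:** the button was up, and the mug and jar were within about 1 mm of where they started.

**What disagreed:**
- **Tool height:** the gripper really sat about 36 mm higher than its reported height. The first grip, during the turn, therefore held only the top few millimetres of the head, though it did turn with the fingers.
- **First press:** for the same reason my first try at the button stopped short without touching it. I corrected this from the pictures before the real press and the second grip.
- **Back-off:** lowering the command by 1 mm at the end did not reduce the 15 N pull, but it held steady.

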